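Top up the paint-pot crate and close its keeper

TASK

Two cells of the wooden paint crate are empty: stand the two spare sample pots in them, upright and right down on the pads, lowering them rather than dropping them. Then swing the keeper bar a quarter turn over the pots, fully to its closed stop. Leave the pots that are already in the crate where they are, and do not disturb the wide pot, the cup or the glue bottle.

Things in the scene. Friction and masses are not known exactly. Their poses are not given: they have to be found in the camera images.
- crate: wooden crate fixed to the bench, 2 x 3 open square cells. Origin under the centre of the cell block, at bench level; z up. Cell centres at x = -37, +37 and y = -74, 0, +74 mm; cells 64 mm square inside, walls 10 mm thick, tops at z = 50 mm. Each has a round cork pad, top at z = 11 mm, on which a pot stands (lid top then at z = 101 mm). Two cells are empty; which ones changes
- keeper (a joint): level wooden keeper bar, 235 mm long from its upright pivot, 44 wide, 8 thick, underside 108 mm above the bench (7 mm over the pots). 0 rad: open stop, along the crate's +x, clear of the cells; 1.571 rad: closed stop, along the crate's +y over the gap between the rows and the edges of the lids. Grows anticlockwise from above; starts at 0 to 0.15, stays where left
- keeper_pivot (a point): pivot axis of the keeper, at the bar's upper face (116 mm above the bench), on top of a 30 mm square post at x = 0, y = -150 mm in the crate's frame
- keeper_peg (a point): top centre of the keeper's handle, an upright round wooden peg 22 mm across and 40 mm high standing on the bar, 120 mm from the pivot axis; its top is 156 mm above the bench
- pot1: paint sample pot, a plain upright cylinder 46 mm across and 90 mm high, white body with a black lid of the same width (top 19 mm); origin at the centre of its underside, z up; 0.10 to 0.20 kg. Starts standing in one of the crate's cells
- pot2: paint sample pot, a plain upright cylinder 46 mm across and 90 mm high, white body with a black lid of the same width (top 19 mm); origin at the centre of its underside, z up; 0.10 to 0.20 kg. Starts standing in one of the crate's cells
- pot3: paint sample pot, a plain upright cylinder 46 mm across and 90 mm high, white body with a black lid of the same width (top 19 mm); origin at the centre of its underside, z up; 0.10 to 0.20 kg. Starts standing in one of the crate's cells
- pot4: paint sample pot, a plain upright cylinder 46 mm across and 90 mm high, white body with a black lid of the same width (top 19 mm); origin at the centre of its underside, z up; 0.10 to 0.20 kg. Starts standing in one of the crate's cells
- spare1: paint sample pot, a plain upright cylinder 46 mm across and 90 mm high, white body with a black lid of the same width (top 19 mm); origin at the centre of its underside, z up; 0.10 to 0.20 kg. A spare: starts standing on the bench to the right of the crate
- spare2: paint sample pot, a plain upright cylinder 46 mm across and 90 mm high, white body with a black lid of the same width (top 19 mm); origin at the centre of its underside, z up; 0.10 to 0.20 kg. A spare: starts standing on the bench to the right of the crate
- wide_pot: bystander: larger pot of the same white and black, 68 mm across and 82 mm high, too wide for the cells, standing beside or between the spares; origin at the centre of its underside
- cup: bystander: open paper coffee cup, 80 mm across the rim, 100 mm high; origin at the centre of its underside
- glue: bystander: white glue bottle with an orange cap, 60 mm across, 170 mm high; origin at the centre of its underside
Not all that is in view belongs to the job. Leave any green or pink look-alike of the spare1 alone.

How it is judged (in metres and radians):
On the way, in this order (a step that is already met when the one before it is completed fails the run):
1. both spare pots stand in the crate while the keeper is still open (under 0.8 rad) (z of spare1 in the frame of crate between 0.006 and 0.017 m and x of spare1 in the frame of crate between -0.07 and 0.07 m and y of spare1 in the frame of crate between -0.107 and 0.107 m and angle between each of spare1, spare2's own z axis and vertical below 0.12 rad and linear speed of each of spare1, spare2 below 0.03 m/s and z of spare2 in the frame of crate between 0.006 and 0.017 m and x of spare2 in the frame of crate between -0.07 and 0.07 m and y of spare2 in the frame of crate between -0.107 and 0.107 m and value of joint keeper below 0.8 rad), for 0.2 s.
2. the keeper is closed (over 1.47 rad) (value of joint keeper above 1.47 rad), for 0.2 s.
At the end, for the whole second after the job is handed in: All six pots stand in the crate's cells, their undersides 6 to 17 mm above the bench (pad top 11 mm), tilted less than 0.12 rad and at rest, and the keeper is closed: joint above 1.47 rad, within 0.1 rad of its stop (z of pot1 in the frame of crate between 0.006 and 0.017 m and x of pot1 in the frame of crate between -0.07 and 0.07 m and y of pot1 in the frame of crate between -0.107 and 0.107 m and angle between each of pot1, pot2, pot3, pot4, spare1, spare2's own z axis and vertical below 0.12 rad and linear speed of each of pot1, pot2, pot3, pot4, spare1, spare2 below 0.03 m/s and z of pot2 in the frame of crate between 0.006 and 0.017 m and x of pot2 in the frame of crate between -0.07 and 0.07 m and y of pot2 in the frame of crate between -0.107 and 0.107 m and z of pot3 in the frame of crate between 0.006 and 0.017 m and x of pot3 in the frame of crate between -0.07 and 0.07 m and y of pot3 in the frame of crate between -0.107 and 0.107 m and z of pot4 in the frame of crate between 0.006 and 0.017 m and x of pot4 in the frame of crate between -0.07 and 0.07 m and y of pot4 in the frame of crate between -0.107 and 0.107 m and z of spare1 in the frame of crate between 0.006 and 0.017 m and x of spare1 in the frame of crate between -0.07 and 0.07 m and y of spare1 in the frame of crate between -0.107 and 0.107 m and z of spare2 in the frame of crate between 0.006 and 0.017 m and x of spare2 in the frame of crate between -0.07 and 0.07 m and y of spare2 in the frame of crate between -0.107 and 0.107 m and value of joint keeper above 1.47 rad); the robot touches nothing.
It fails at once if a spare pot is dropped: it falls free of the fingers at over 0.8 m/s (a drop of more than about 35 mm) ((linear speed of spare1 above 0.8 m/s and contact force between the fingers and spare1 below 0.2 N) or (linear speed of spare2 above 0.8 m/s and contact force between the fingers and spare2 below 0.2 N)).
It fails at once if a pot already in the crate is lifted more than 20 mm off its pad or tipped more than 0.5 rad (z of any of pot1, pot2, pot3, pot4 in the frame of crate above 0.031 m or angle between any of pot1, pot2, pot3, pot4's own z axis and vertical above 0.5 rad).
It fails at once if the wide pot, cup or glue bottle is moved more than 30 mm (distance of any of wide_pot, cup, glue from where it was at the start of the episode above 0.03 m).
It also fails if it takes over 67 s, if anything falls off the work surface, if the arm or the gripper's body presses on something with over 40 N, if the wrist force passes 120 N, or if a joint passes its speed limit or range.

ROBOT

A 6-joint arm with a two-finger parallel gripper is mounted at the origin on the work surface. World frame = base frame: x ahead of the robot, y to its left, z up, the work surface at z = 0. Lengths are in m, angles in degrees, forces in N, time in s.
With the tool pointing down it reaches from about 0.3 to 0.75 m from the base axis. Payload 8.5 kg.
Tool frame: the origin (TCP) lies midway between the tips of the shut fingers; the grasp point (between the pads) lies 19 mm behind it; z points along the fingers, y is the line along which they close (so a half turn about z gives the same grasp; the last joint's range is limited). The gripper opens to 85 mm and grips with 20 to 120 N. Pads are 22 mm wide; open, the fingers measure 114 mm over their backs; the gripper's body (76 mm by 85 mm) begins 54 mm behind the grasp point. The pads swing forward as they close: fully open they stand 13 mm farther back than shut.
Start: joints at [64.441, 21.807, 74.336, -0, 83.858, -12.336], TCP at [0.126, 0.535, 0.231] pointing down, gripper open.
Joint ranges: [-178.18, 178.18], [-50.72, 133.34], [12.68, 142.11], [-81.47, 261.47], [9.98, 163.14], [-165.26, 165.26]. Speed limits (degrees/s): [136.94, 136.94, 180, 180, 180, 180].

INTERFACE

Orientations are given as a 3x3 rotation matrix whose columns are the frame's x, y, z axes.
In Python, from rig import env gives the robot as it stands. The module is installed in compiled form; this text tells all that it offers.
- The arm moves only by the tool jog_arm, never from a script. Its argument "targets" is a list of rows, each a list of 6 numbers: the shift along the tool's x, y, z in cm, then the turn, a rotation vector about the tool's x, y, z in degrees. A call has 1 to 8 rows; each row is the pose to reach, as a shift and turn from the pose commanded when the call began, along the tool's axes at that moment; what a row does not reach only later rows make up. A row lasts 1/12 s, in which the tool goes at most 41.7 mm and 7.16 degrees, less where a joint would pass 70% of its speed; a pose out of reach is approached as far as the arm can. A call with a gripper value outside its range is refused whole. "hand" is the opening, from 0 (shut) to 1 (fully open), set as the call begins (left out, the last holds). The fingers move at their own pace and stop on an object; "newtons" is the grip in N (left out, the last holds). Time passes only in rows, so rows that repeat a pose let the fingers close. It gives the time, the measured TCP pose, the force, the opening and the grip force at its end, in the units of the state.
- env.observe(): the state, without advancing time (a new reading comes with each control period).
- env.get_image(name): name is "scene" or "top" or "wrist"; returns a dict with "frame" (420x560x3 uint8, red, green, blue), "depth" (420x560 float32, m along the optical axis (not along the pixel's ray), 0 where there is no reading), "fovy" (degrees; the focal length in pixels is half the picture's height over the tangent of half this angle, whatever the lens; pixels are square), "cx", "cy" (the principal point, pixels), "k1" (the pictures are not rectified: a ray, as slopes to the right and down, at radius r is drawn at 1 + k1 r^2 times it, then the intrinsics apply), "cam_to_world" (4x4, takes a point from camera to world coordinates). Camera axes: x right, y down, z forward; pixel columns grow to the right and rows downward; lengths in m; the calibration is good to about 2 mm. A picture is of the moment at which its call begins.
- env.close_job(): hands the job in; it is judged then, once.
Trained networks look in the newest picture that a camera, given by its name, has taken for a name from the list of things; names that differ only in an ending like _2 or _b are one class to them, and where a whole thing is asked for, a point or a joint stands for the part that bears it (a point fixed in the world has none). Each returns a list of dicts, best first, with "score" (0 to 1); they miss things now and then, are a little off and sometimes report something else, mostly with a low value. They report only what shows in the picture. A call takes as long as a camera call. They do not tell look-alikes from the thing itself.
- env.regions_of(camera, target): "pixels" (420x560 bool, what is visible of it) and "point" ([row, column] in pixels, amid what is visible of it).
The state is a dict: "time_s": time; "q": joint angles; "qvel": joint speeds; "joint_efforts": joint torques, N m; "position": TCP position; "tool_rot": TCP orientation; "ft_force": force on the tool from outside, world axes, zero at the start; "wrist_torque": the same for the moment, N m; "grip_width": finger opening in m; "gripper_force": force on a finger pad.
Only numpy, scipy, OpenCV 4.12 (cv2) and the standard library are available. Lean on these libraries where they do the work, as an engineer would, in place of code of your own. Each camera call takes 0.05 s, during which the arm holds its last target. There are 200 camera calls.

## Working session

There is one attempt and no reset: what is moved stays moved. The work goes in short steps, Python scripts to look and compute and a tool call to move; the robot and the scene stay as the last step left them, time stands still between calls to the robot, and variables do not carry over. Pictures are saved under pics/ and viewed, at most 10 in all, crops included, and the job is handed in when it is done.

Besides the shell and the picture viewer there is one more tool, called after "Request:" as name(argument=value, ...) on one line, values as JSON. jog_arm: Moves the arm, as the interface text tells. Its arguments: {"type":"object","properties":{"targets":{"type":"array","items":{"type":"array","items":{"type":"number"}}},"hand":{"type":"number"},"newtons":{"type":"number"}},"required":["targets"]}

```bash
mkdir -p pics; cat > h.py <<'E'
import numpy as np, cv2
from rig import env
def cloud(im):
    h,w=im["depth"].shape; f=h/2/np.tan(np.radians(im["fovy"])/2)
    K=np.array([[f,0,im["cx"]],[0,f,im["cy"]],[0,0,1]])
    v,u=np.mgrid[0:h,0:w]; xd=(u-im["cx"])/f; yd=(v-im["cy"])/f
    # r_d = r(1+k1 r^2): fixed point
    x,y=xd.copy(),yd.copy()
    for _ in range(20):
        s=1+im["k1"]*(x*x+y*y); x,y=xd/s,yd/s
    d=im["depth"]; P=np.stack([x*d,y*d,d],-1)
    T=np.array(im["cam_to_world"]); W=P@T[:3,:3].T+T[:3,3]; W[d==0]=np.nan
    return W
def save(im,n): cv2.imwrite("pics/"+n,im["frame"][:,:,::-1])
def fitc(p):
    A=np.c_[2*p,np.ones(len(p))]; s=np.linalg.lstsq(A,(p**2).sum(1),rcond=None)[0]
    return s[:2],np.sqrt(s[2]+s[0]**2+s[1]**2)
E
cat > a.py <<'E'
from h import *
ims={}
for c in("top","scene"):
    im=env.get_image(c); save(im,c+"0.png"); W=cloud(im); np.save(c+"0.npy",W)
    print(c,np.round(im["cam_to_world"],2).tolist())
    for t in("crate","keeper","keeper_peg","pot1","spare1","wide_pot","cup","glue"):
        for r in env.regions_of(c,t):
            if r["score"]<.3: continue
            p=W[r["pixels"]]; p=p[~np.isnan(p[:,0])]
            if len(p)<5: continue
            zt=np.percentile(p[:,2],95); q=p[p[:,2]>zt-.006]
            print(t,round(r["score"],2),np.round(r["point"]),len(p),"top",round(zt,3),"mid",np.round((q[:,:2].min(0)+q[:,:2].max(0))/2,3),"ext",np.round(np.ptp(q[:,:2],axis=0),3))
o=env.observe(); print(o)
E
python3 a.py
```

```text
top [[-0.0, -0.99, 0.12, 0.46], [-1.0, 0.0, -0.02, -0.08], [0.02, -0.12, -0.99, 1.22], [0.0, 0.0, 0.0, 1.0]]
crate 0.7 [235. 218.] 6312 top 0.119 mid [ 0.602 -0.02 ] ext [0.253 0.069]
keeper 0.86 [200. 240.] 1993 top 0.123 mid [ 0.601 -0.02 ] ext [0.252 0.064]
keeper 0.57 [218. 143.] 427 top 0.104 mid [0.56  0.212] ext [0.043 0.045]
keeper_peg 0.91 [197. 241.] 2051 top 0.123 mid [ 0.602 -0.02 ] ext [0.253 0.069]
pot1 0.93 [219. 178.] 389 top 0.104 mid [0.549 0.136] ext [0.043 0.041]
pot1 0.66 [217. 144.] 400 top 0.104 mid [0.56  0.211] ext [0.043 0.043]
pot1 0.6 [248. 144.] 452 top 0.104 mid [0.487 0.22 ] ext [0.042 0.045]
pot1 0.55 [226. 208.] 371 top 0.105 mid [0.541 0.065] ext [0.043 0.045]
spare1 0.97 [242. 385.] 446 top 0.093 mid [ 0.505 -0.367] ext [0.043 0.046]
spare1 0.8 [267. 419.] 479 top 0.093 mid [ 0.435 -0.452] ext [0.043 0.044]
spare1 0.69 [220. 338.] 391 top 0.093 mid [ 0.549 -0.253] ext [0.044 0.044]
spare1 0.61 [222. 413.] 427 top 0.094 mid [ 0.545 -0.45 ] ext [0.042 0.045]
wide_pot 0.91 [249. 286.] 642 top 0.086 mid [ 0.485 -0.129] ext [0.067 0.065]
cup 0.59 [160. 3
[... 1550 characters left out ...]
8576243e+01, -1.23346978e+01]), 'qvel': array([-0.03045832,  0.07382262,  0.00601135, -0.0401094 ,  0.03730595,
        0.01045636]), 'joint_efforts': array([-4.95847471e-04, -4.48327875e+01, -2.31460333e+01, -2.10201119e-04,
        5.12006809e-04, -3.81959595e-06]), 'position': array([0.1258151 , 0.53539676, 0.23134177]), 'tool_rot': array([[-9.73478130e-01,  2.28780089e-01,  2.28058497e-05],
       [ 2.28780090e-01,  9.73478130e-01,  3.08548574e-05],
       [-1.51420189e-05,  3.52540532e-05, -9.99999999e-01]]), 'ft_force': array([ 0.58437424, -0.33650524, -0.02172216]), 'wrist_torque': array([-0.00421256, -0.02440019,  0.01446479]), 'gripper_force': 0.0, 'grip_width': 0.08533371425839971}
```

```bash
python3 - <<'E'
import cv2
a=cv2.imread("pics/top0.png")[130:310,100:460]; cv2.imwrite("pics/t1.png",cv2.resize(a,None,fx=2.2,fy=2.2,interpolation=2))
E
```

```text
(no output)
```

View pics/t1.png

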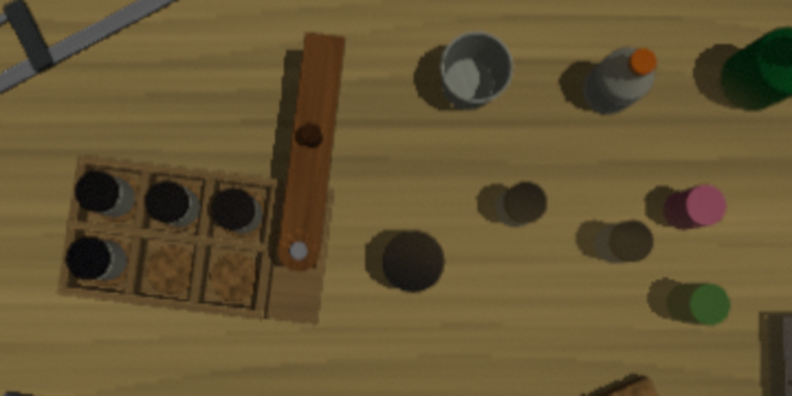

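View pics/scene0.png

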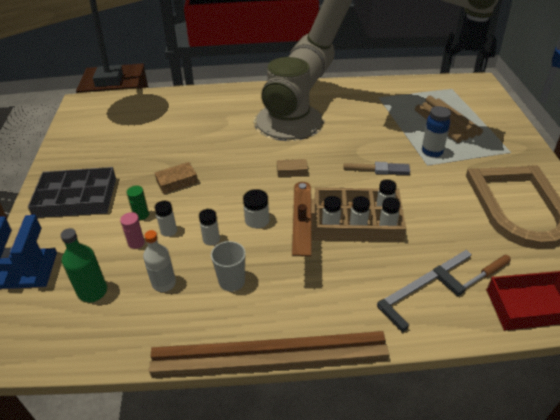

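The top crop shows the two black-lidded spares at about (525,203) and (630,240), which are world (0.549,-0.253) and (0.506,-0.367). Pink and green look-alikes stand next to them. The empty cells are the two near-row ones at about (165,268) and (235,275), and the keeper is open. Next I'll fit the crate pose.

```bash
cat > b.py <<'E'
from h import *
from scipy.optimize import minimize
for c in("top","scene"):
    W=np.load(c+"0.npy").reshape(-1,3); 
    m=(W[:,0]>.35)&(W[:,0]<.68)&(W[:,1]>-.1)&(W[:,1]<.3)&(W[:,2]>.047)&(W[:,2]<.056)
    P=W[m,:2]
    def loc(P,p): c_,s=np.cos(p[2]),np.sin(p[2]); d=P-p[:2]; return np.c_[c_*d[:,0]+s*d[:,1],-s*d[:,0]+c_*d[:,1]]
    def cost(p):
        q=loc(P,p); dx=np.abs(q[:,:1]-np.array([-74,0,74])/1e3).min(1); dy=np.abs(q[:,1:]-np.array([-111,-37,37,111])/1e3).min(1)
        out=np.maximum(np.abs(q[:,0])-.079,0)+np.maximum(np.abs(q[:,1])-.116,0)
        d=np.maximum(np.minimum(dx,dy)-.004,0)+out
        return np.minimum(d,.012).mean()
    best=min((minimize(cost,[.513+a,.143+b,np.radians(-7.4)],method="Nelder-Mead",options=dict(xatol=1e-5,fatol=1e-8,initial_simplex=[[.513+a,.143+b,-.13],[.52+a,.143+b,-.13],[.513+a,.15+b,-.13],[.513+a,.143+b,-.09]])) for a in(-.006,0,.006) for b in(-.006,0,.006)),key=lambda r:r.fun)
    p=best.x; print(c,len(P),np.round(p[:2],4),np.degrees(p[2]),best.fun)
    R=lambda x,y:np.round(p[:2]+[np.cos(p[2])*x-np.sin(p[2])*y,np.sin(p[2])*x+np.cos(p[2])*y],4)
    print("cells",R(-.037,0),R(-.037,-.074),"pivot",R(0,-.15),"peg closed",R(0,-.03))
    print("pots local",np.round(loc(np.array([[.541,.065],[.549,.136],[.56,.212],[.487,.22]]),p),3).tolist())
    for n,g in dict(s1=(.549,-.253),s2=(.506,-.367),peg=(.616,-.02)).items():
        d=np.hypot(*(W[:,:2]-g).T)<.035; q=W[d]; q=q[(q[:,2]>(.146 if n=="peg" else .08))]
        print(n,len(q),"top z",np.round(np.median(q[:,2]),4),"mid",np.round((q[:,:2].min(0)+q[:,:2].max(0))/2,4),np.round(cv2.minEnclosingCircle(q[q[:,2]>np.median(q[:,2])-.004,:2].astype(np.float32)),0) if 0 else cv2.minEnclosingCircle(q[q[:,2]>np.median(q[:,2])-.004,:2].astype(np.float32)))
E
python3 b.py
```

```text
top 1885 [0.5137 0.142 ] -6.813498410610835 0.00042168158541581953
cells [0.4769 0.1464] [0.4681 0.073 ] pivot [ 0.4959 -0.0069] peg closed [0.5101 0.1123]
pots local [[0.036, -0.073], [0.036, -0.002], [0.038, 0.075], [-0.036, 0.074]]
s1 294 top z 0.0902 mid [ 0.549  -0.2522] ((0.5492362976074219, -0.2527705430984497), 0.023089367896318436)
s2 303 top z 0.0901 mid [ 0.5054 -0.3669] ((0.505272626876831, -0.36729830503463745), 0.023555275052785873)
peg 72 top z 0.1563 mid [ 0.615  -0.0214] ((0.6150349378585815, -0.021173790097236633), 0.010820816271007061)
scene 894 [0.5151 0.142 ] -6.689054628529988 0.002336794058612449
cells [0.4784 0.1463] [0.4698 0.0728] pivot [ 0.4977 -0.0069] peg closed [0.5116 0.1122]
pots local [[0.035, -0.073], [0.034, -0.002], [0.036, 0.075], [-0.037, 0.074]]
s1 213 top z 0.0875 mid [ 0.5512 -0.2508] ((0.5500597357749939, -0.2508244216442108), 0.02510024979710579)
s2 190 top z 0.0878 mid [ 0.5068 -0.367 ] ((0.5068039894104004, -0.37087124586105347), 0.02617914415895939)
peg 63 top z 0.1534 mid [ 0.6165 -0.0197] ((0.6164929866790771, -0.01876460760831833), 0.012412074953317642)
```

```bash
cat > g.py <<'E'
import sys
from h import *
from scipy.spatial.transform import Rotation as Ro
# usage: g.py x y z yaw(of tool y axis)
x,y,z,yaw=map(float,sys.argv[1:5]); o=env.observe(); R=o["tool_rot"]
a=np.radians(yaw); Y=np.array([np.cos(a),np.sin(a),0]); Z=np.array([0,0,-1.]); G=np.c_[np.cross(Y,Z),Y,Z]
print("t",o["time_s"],"pos",np.round(o["position"],4),"shift cm",np.round(R.T@(np.array([x,y,z])-o["position"])*100,2),"turn",np.round(Ro.from_matrix(R.T@G).as_rotvec(degrees=True),2),"w",o["grip_width"],o["gripper_force"])
E
python3 g.py .5498 -.252 .2 38.2
```

```text
t 0.9 pos [0.1258 0.5354 0.2313] shift cm [-59.29 -66.95   3.13] turn [ 0.    0.   38.57] w 0.08533371425839971 0.0
```

Request:
jog_arm(targets=[[-59.3,-67,3,0,0,38.5],[-59.3,-67,3,0,0,38.5],[-59.3,-67,3,0,0,38.5],[-59.3,-67,3,0,0,38.5],[-59.3,-67,3,0,0,38.5],[-59.3,-67,3,0,0,38.5],[-59.3,-67,3,0,0,38.5],[-59.3,-67,3,0,0,38.5]], hand=1, newtons=40)

```text
time_s: 1.57
position: [0.284, 0.2403, 0.2203]
tool_rot: [[-0.62, 0.785, 0.001], [0.785, 0.62, 0.0], [-0.0, 0.001, -1.0]]
ft_force: [1.5, 0.9, -0.0]
grip_width: 0.0855
gripper_force: 0.0
```

```bash
python3 g.py .5498 -.252 .2 38.2
```

```text
t 1.5667 pos [0.284  0.2403 0.2203] shift cm [-55.11  -9.65   2.04] turn [0.05 0.01 0.09] w 0.08546799624481369 0.0
```

Request:
jog_arm(targets=[[-55,-9.6,2,0,0,0],[-55,-9.6,2,0,0,0],[-55,-9.6,2,0,0,0],[-55,-9.6,2,0,0,0],[-55,-9.6,2,0,0,0],[-55,-9.6,2,0,0,0],[-55,-9.6,2,0,0,0],[-55,-9.6,2,0,0,0]])

```text
time_s: 2.23
position: [0.4426, -0.0533, 0.2083]
tool_rot: [[-0.619, 0.785, 0.001], [0.785, 0.619, -0.0], [-0.0, 0.0, -1.0]]
ft_force: [0.6, 0.8, 0.6]
grip_width: 0.0853
gripper_force: 0.0
```

```bash
python3 g.py .5498 -.252 .2 38.2
```

```text
t 2.2333 pos [ 0.4426 -0.0533  0.2083] shift cm [-22.24  -3.87   0.84] turn [0.02 0.03 0.04] w 0.08528451229362426 0.0
```

Request:
jog_arm(targets=[[-22.2,-3.9,0.8,0,0,0],[-22.2,-3.9,0.8,0,0,0],[-22.2,-3.9,0.8,0,0,0],[-22.2,-3.9,0.8,0,0,0],[-22.2,-3.9,0.8,0,0,0],[-22.2,-3.9,0.8,0,0,0],[-22.2,-3.9,0.8,0,0,0],[-22.2,-3.9,0.8,0,0,0]])

```text
time_s: 2.9
position: [0.5488, -0.25, 0.1995]
tool_rot: [[-0.619, 0.786, -0.001], [0.786, 0.619, 0.001], [0.001, -0.0, -1.0]]
ft_force: [0.2, -1.0, -0.2]
grip_width: 0.0854
gripper_force: 0.0
```

```bash
python3 g.py .5498 -.252 .051 38.2; python3 - <<'E'
from h import *
im=env.get_image("wrist"); save(im,"w1.png"); W=cloud(im).reshape(-1,3)
for g in((.55,-.252),(.506,-.367)):
    q=W[(np.hypot(*(W[:,:2]-g).T)<.04)&(W[:,2]>.08)&(W[:,2]<.1)]
    if len(q)>20: print(len(q),np.median(q[:,2]),cv2.minEnclosingCircle(q[:,:2].astype(np.float32)))
E
```

```text
t 2.9 pos [ 0.5488 -0.25    0.1995] shift cm [-0.23 -0.04 14.85] turn [-0.01 -0.06  0.01] w 0.08542750834077795 0.0
2553 0.09012595344471663 ((0.5473006963729858, -0.2520110309123993), 0.023025644943118095)
1111 0.09007964876028851 ((0.504612922668457, -0.3683188259601593), 0.02335217036306858)
```

Request:
jog_arm(targets=[[0,-0.1,4,0,0,0],[0,-0.1,8,0,0,0],[0,-0.1,11,0,0,0],[0,-0.1,13,0,0,0],[0,-0.1,14.8,0,0,0],[0,-0.1,14.8,0,0,0]])

```text
time_s: 3.45
position: [0.5464, -0.2479, 0.0495]
tool_rot: [[-0.62, 0.784, -0.005], [0.784, 0.62, 0.004], [0.006, -0.002, -1.0]]
ft_force: [-0.2, 0.7, 0.7]
grip_width: 0.0853
gripper_force: 0.0
```

Request:
jog_arm(targets=[[0,0,0,0,0,0],[0,0,0,0,0,0],[0,0,0,0,0,0],[0,0,0,0,0,0],[0,0,0,0,0,0],[0,0,0,0,0,0]], hand=0, newtons=40)

```text
time_s: 3.95
position: [0.5487, -0.2505, 0.0539]
tool_rot: [[-0.619, 0.785, 0.002], [0.785, 0.619, -0.002], [-0.003, 0.001, -1.0]]
ft_force: [-1.3, 0.3, 7.6]
grip_width: 0.0452
gripper_force: 40.0
```

```bash
python3 g.py .4775 .1464 .21 38.2
```

```text
t 3.95 pos [ 0.5487 -0.2505  0.0539] shift cm [ 35.52  19.01 -15.69] turn [0.05 0.16 0.08] w 0.045182842760528856 40.00168561935425
```

Request:
jog_arm(targets=[[0,0,0,0,0,0],[0,0,0,0,0,0],[0,0,0,0,0,0]])

```text
time_s: 4.2
position: [0.5487, -0.2505, 0.054]
tool_rot: [[-0.619, 0.785, 0.002], [0.785, 0.619, -0.002], [-0.003, 0.001, -1.0]]
ft_force: [-1.2, 1.1, 6.7]
grip_width: 0.0456
gripper_force: 40.0
```

Request:
jog_arm(targets=[[0,0,-2,0,0,0],[0,0,-5,0,0,0],[0,0,-8,0,0,0],[0,0,-11,0,0,0],[0,0,-14,0,0,0],[0,0,-15.7,0,0,0],[0,0,-15.7,0,0,0],[0,0,-15.7,0,0,0]])

```text
time_s: 4.87
position: [0.5481, -0.25, 0.2096]
tool_rot: [[-0.619, 0.785, 0.001], [0.785, 0.619, -0.001], [-0.001, 0.0, -1.0]]
ft_force: [0.8, 0.6, -1.6]
grip_width: 0.0453
gripper_force: 41.3
```

```bash
python3 g.py .4775 .1464 .21 38.2
```

```text
t 4.8667 pos [ 0.5481 -0.25    0.2096] shift cm [35.49 19.02 -0.08] turn [0.02 0.07 0.08] w 0.045294078655553384 41.312971115112305
```

Request:
jog_arm(targets=[[1.8,1,0,0,0,0],[5.3,2.8,0,0,0,0],[8.9,4.8,0,0,0,0],[12.4,6.7,0,0,0,0],[16,8.6,0,0,0,0],[19.5,10.5,0,0,0,0],[23,12.4,0,0,0,0],[26.6,14.3,0,0,0,0]])

```text
time_s: 5.53
position: [0.4941, 0.0491, 0.2075]
tool_rot: [[-0.619, 0.785, -0.003], [0.785, 0.619, 0.0], [0.002, -0.002, -1.0]]
ft_force: [1.1, 0.2, -1.1]
grip_width: 0.0453
gripper_force: 41.3
```

Request:
jog_arm(targets=[[3.5,1.8,0,0,0,0],[6,3.2,0,0,0,0],[8,4.2,0,0,0,0],[8.9,4.7,0,0,0,0],[8.9,4.7,0,0,0,0],[8.9,4.7,0,0,0,0]])

```text
time_s: 6.03
position: [0.4772, 0.1459, 0.2083]
tool_rot: [[-0.62, 0.785, -0.002], [0.785, 0.62, -0.0], [0.001, -0.002, -1.0]]
ft_force: [-0.9, 0.1, -1.4]
grip_width: 0.0455
gripper_force: 41.3
```

```bash
python3 g.py .4775 .1464 .065 38.2; python3 - <<'E'
from h import *
im=env.get_image("top"); save(im,"t2.png"); W=cloud(im); np.save("t2.npy",W)
a=im["frame"][150:290,100:300,::-1]; cv2.imwrite("pics/t2c.png",cv2.resize(a,None,fx=3.5,fy=3.5))
E
```

```text
t 6.0333 pos [0.4772 0.1459 0.2083] shift cm [1.000e-02 8.000e-02 1.433e+01] turn [-0.09 -0.04  0.11] w 0.045500956305307386 41.32239103317261
```

View pics/t2c.png

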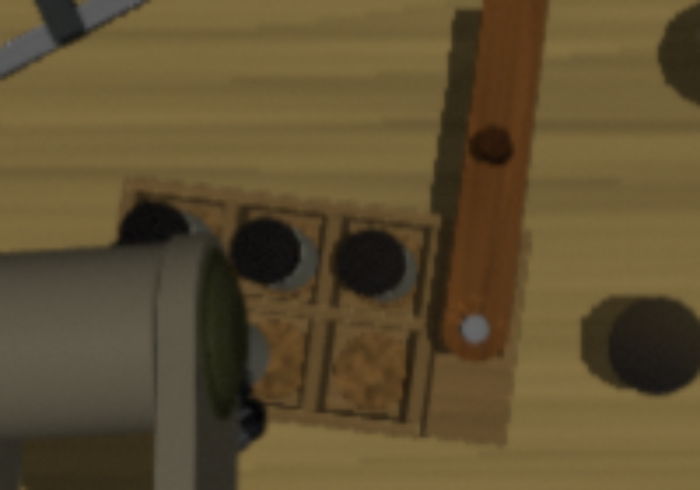

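The view shows the arm over the middle near-row cell with the pot's white edge at about (258,350). The other pots haven't moved. Lowering now.

Request:
jog_arm(targets=[[0,0.05,3,0,0,0],[0,0.05,6,0,0,0],[0,0.05,8.5,0,0,0],[0,0.05,10.5,0,0,0],[0,0.05,12,0,0,0],[0,0.05,13,0,0,0],[0,0.05,13.3,0,0,0],[0,0.05,13.3,0,0,0]])

```text
time_s: 6.75
position: [0.4778, 0.1455, 0.0755]
tool_rot: [[-0.618, 0.786, -0.002], [0.786, 0.618, -0.0], [0.001, -0.001, -1.0]]
ft_force: [0.5, -0.5, -1.3]
grip_width: 0.0451
gripper_force: 41.4
```

Request:
jog_arm(targets=[[0,0,0.4,0,0,0],[0,0,0.7,0,0,0],[0,0,1.0,0,0,0],[0,0,1.0,0,0,0],[0,0,1.0,0,0,0]])

```text
time_s: 7.17
position: [0.4778, 0.1466, 0.0663]
tool_rot: [[-0.62, 0.785, 0.0], [0.785, 0.62, -0.0], [-0.0, 0.0, -1.0]]
ft_force: [0.1, -0.8, -1.2]
grip_width: 0.0451
gripper_force: 41.4
```

Still not touching: 1.2 N is just the pot's weight. Going a little lower.

Request:
jog_arm(targets=[[0,0,0.1,0,0,0],[0,0,0.2,0,0,0],[0,0,0.3,0,0,0],[0,0,0.3,0,0,0],[0,0,0.3,0,0,0]])

```text
time_s: 7.58
position: [0.478, 0.1465, 0.0649]
tool_rot: [[-0.62, 0.785, 0.002], [0.785, 0.62, -0.0], [-0.001, 0.001, -1.0]]
ft_force: [-5.7, -1.6, 15.9]
grip_width: 0.0451
gripper_force: 43.1
```

Request:
jog_arm(targets=[[0,0,-0.1,0,0,0],[0,0,-0.2,0,0,0],[0,0,-0.2,0,0,0],[0,0,-0.2,0,0,0],[0,0,-0.2,0,0,0]], hand=1)

```text
time_s: 8.0
position: [0.4777, 0.1466, 0.0651]
tool_rot: [[-0.619, 0.785, -0.0], [0.785, 0.619, 0.0], [0.0, -0.0, -1.0]]
ft_force: [0.6, 0.4, 0.1]
grip_width: 0.085
gripper_force: 0.0
```

Request:
jog_arm(targets=[[0,0,-2,0,0,0],[0,0,-5,0,0,0],[0,0,-9,0,0,0],[0,0,-13,0,0,0],[0,0,-13.7,0,0,0]])

```text
time_s: 8.42
position: [0.4798, 0.1468, 0.2082]
tool_rot: [[-0.62, 0.785, 0.01], [0.785, 0.62, 0.001], [-0.006, 0.008, -1.0]]
ft_force: [0.2, -0.5, 0.3]
grip_width: 0.0854
gripper_force: 0.0
```

```bash
python3 g.py .5055 -.3675 .2 38.2
```

```text
t 8.4167 pos [0.4798 0.1468 0.2082] shift cm [-41.96 -29.86   0.82] turn [0.49 0.33 0.09] w 0.08542679186486123 0.0
```

Request:
jog_arm(targets=[[-42,-29.7,0,0,0,0],[-42,-29.7,0,0,0,0],[-42,-29.7,0,0,0,0],[-42,-29.7,0,0,0,0],[-42,-29.7,0,0,0,0],[-42,-29.7,0,0,0,0],[-42,-29.7,0,0,0,0],[-42,-29.7,0,0,0,0]])

```text
time_s: 9.08
position: [0.4949, -0.1884, 0.2018]
tool_rot: [[-0.619, 0.785, -0.0], [0.785, 0.619, 0.0], [0.0, -0.0, -1.0]]
ft_force: [0.8, -0.1, 0.2]
grip_width: 0.0855
gripper_force: 0.0
```

```bash
python3 g.py .5055 -.3675 .2 38.2
```

```text
t 9.0833 pos [ 0.4949 -0.1884  0.2018] shift cm [-14.72 -10.26   0.17] turn [-0.   -0.03  0.06] w 0.0854632486036474 0.0
```

Request:
jog_arm(targets=[[-14.6,-10.2,0,0,0,0],[-14.6,-10.2,0,0,0,0],[-14.6,-10.2,0,0,0,0],[-14.6,-10.2,0,0,0,0],[-14.6,-10.2,0,0,0,0],[-14.6,-10.2,0,0,0,0],[-14.6,-10.2,0,0,0,0]])

```text
time_s: 9.67
position: [0.5054, -0.3638, 0.2013]
tool_rot: [[-0.619, 0.785, -0.001], [0.785, 0.619, 0.001], [0.002, 0.0, -1.0]]
ft_force: [0.0, 0.7, -0.3]
grip_width: 0.0855
gripper_force: 0.0
```

```bash
python3 - <<'E'
from h import *
for c in("wrist","top"):
  im=env.get_image(c); W=cloud(im).reshape(-1,3)
  for g in((.506,-.367),(.4775,.1464)):
    q=W[(np.hypot(*(W[:,:2]-g).T)<.035)&(W[:,2]>.083)&(W[:,2]<.11)]
    if len(q)>20: print(c,len(q),np.median(q[:,2]),cv2.minEnclosingCircle(q[:,:2].astype(np.float32)))
E
python3 g.py .505 -.3678 .051 38.2
```

```text
wrist 2465 0.09013856821799754 ((0.5045768618583679, -0.3686447739601135), 0.023065434768795967)
top 307 0.10086819758628973 ((0.47874072194099426, 0.1452065408229828), 0.023291734978556633)
t 9.7667 pos [ 0.5058 -0.3626  0.2022] shift cm [-0.37 -0.39 15.12] turn [ 0.01 -0.04  0.15] w 0.08543119780673268 0.0
```

Request:
jog_arm(targets=[[-0.4,-0.4,4,0,0,0],[-0.4,-0.4,8,0,0,0],[-0.4,-0.4,11,0,0,0],[-0.4,-0.4,13,0,0,0],[-0.4,-0.4,14.8,0,0,0],[-0.4,-0.4,14.8,0,0,0]])

```text
time_s: 10.27
position: [0.5041, -0.3668, 0.0511]
tool_rot: [[-0.621, 0.784, -0.004], [0.784, 0.621, 0.005], [0.006, -0.0, -1.0]]
ft_force: [0.6, 0.7, -0.7]
grip_width: 0.0857
gripper_force: 0.0
```

Request:
jog_arm(targets=[[0,0,0,0,0,0],[0,0,0,0,0,0],[0,0,0,0,0,0],[0,0,0,0,0,0],[0,0,0,0,0,0],[0,0,0,0,0,0],[0,0,0,0,0,0]], hand=0, newtons=40)

```text
time_s: 10.85
position: [0.5056, -0.37, 0.0561]
tool_rot: [[-0.62, 0.785, 0.002], [0.785, 0.62, -0.002], [-0.003, 0.001, -1.0]]
ft_force: [0.5, 2.9, 7.0]
grip_width: 0.0454
gripper_force: 40.4
```

Request:
jog_arm(targets=[[0,0,-2,0,0,0],[0,0,-5,0,0,0],[0,0,-8,0,0,0],[0,0,-11,0,0,0],[0,0,-14,0,0,0],[0,0,-15.7,0,0,0],[0,0,-15.7,0,0,0],[0,0,-15.7,0,0,0]])

```text
time_s: 11.52
position: [0.5049, -0.3697, 0.2116]
tool_rot: [[-0.619, 0.785, 0.001], [0.785, 0.619, -0.001], [-0.001, 0.0, -1.0]]
ft_force: [0.5, 0.6, -1.6]
grip_width: 0.045
gripper_force: 41.3
```

```bash
python3 g.py .469 .073 .21 38.2
```

```text
t 11.5167 pos [ 0.5049 -0.3697  0.2116] shift cm [36.97 24.6   0.12] turn [0.01 0.07 0.08] w 0.04496719799156116 41.268954277038574
```

Request:
jog_arm(targets=[[1.7,1.1,0,0,0,0],[5,3.3,0,0,0,0],[8.3,5.5,0,0,0,0],[11.6,7.7,0,0,0,0],[14.9,9.9,0,0,0,0],[18.2,12.1,0,0,0,0],[21.5,14.3,0,0,0,0],[24.8,16.5,0,0,0,0]])

```text
time_s: 12.18
position: [0.4795, -0.0707, 0.2095]
tool_rot: [[-0.619, 0.785, -0.003], [0.785, 0.619, 0.001], [0.003, -0.002, -1.0]]
ft_force: [0.9, 0.0, -1.0]
grip_width: 0.0452
gripper_force: 41.3
```

Request:
jog_arm(targets=[[3.3,2.2,0,0,0,0],[6.6,4.4,0,0,0,0],[9.2,6.2,0,0,0,0],[11.2,7.5,0,0,0,0],[12.2,8.1,0,0,0,0],[12.2,8.1,0,0,0,0],[12.2,8.1,0,0,0,0],[12.2,8.1,0,0,0,0]])

```text
time_s: 12.85
position: [0.469, 0.0721, 0.2107]
tool_rot: [[-0.619, 0.786, -0.001], [0.786, 0.619, -0.0], [0.0, -0.001, -1.0]]
ft_force: [-0.0, -1.3, -2.0]
grip_width: 0.0453
gripper_force: 41.3
```

```bash
python3 g.py .469 .073 .077 38.2
```

```text
t 12.85 pos [0.469  0.0721 0.2107] shift cm [ 0.07  0.07 13.37] turn [-0.06 -0.02  0.02] w 0.04530246229276656 41.293925642967224
```

Request:
jog_arm(targets=[[0.05,0.05,3,0,0,0],[0.05,0.05,6,0,0,0],[0.05,0.05,8.5,0,0,0],[0.05,0.05,10.5,0,0,0],[0.05,0.05,12,0,0,0],[0.05,0.05,13,0,0,0],[0.05,0.05,13.3,0,0,0],[0.05,0.05,13.3,0,0,0]])

```text
time_s: 13.52
position: [0.4689, 0.0728, 0.0776]
tool_rot: [[-0.618, 0.786, -0.002], [0.786, 0.618, 0.0], [0.001, -0.001, -1.0]]
ft_force: [-0.2, 0.2, -0.9]
grip_width: 0.0452
gripper_force: 41.4
```

Request:
jog_arm(targets=[[0,0,0.4,0,0,0],[0,0,0.7,0,0,0],[0,0,0.9,0,0,0],[0,0,1.1,0,0,0],[0,0,1.2,0,0,0],[0,0,1.2,0,0,0],[0,0,1.2,0,0,0]])

```text
time_s: 14.1
position: [0.4692, 0.0738, 0.067]
tool_rot: [[-0.62, 0.785, 0.001], [0.785, 0.62, -0.0], [-0.001, 0.001, -1.0]]
ft_force: [-2.1, -0.3, 7.8]
grip_width: 0.0447
gripper_force: 42.0
```

In contact. Releasing and retreating.

Request:
jog_arm(targets=[[0,0,-0.1,0,0,0],[0,0,-0.1,0,0,0],[0,0,-0.1,0,0,0],[0,0,-0.1,0,0,0],[0,0,-0.1,0,0,0]], hand=1)

```text
time_s: 14.52
position: [0.469, 0.0739, 0.0672]
tool_rot: [[-0.62, 0.785, -0.0], [0.785, 0.62, -0.0], [0.0, -0.0, -1.0]]
ft_force: [-0.1, -0.8, -1.1]
grip_width: 0.0856
gripper_force: 0.0
```

Request:
jog_arm(targets=[[0,0,-2,0,0,0],[0,0,-5,0,0,0],[0,0,-9,0,0,0],[0,0,-13,0,0,0],[0,0,-15,0,0,0],[0,0,-15,0,0,0],[0,0,-15,0,0,0]])

```text
time_s: 15.1
position: [0.4691, 0.0739, 0.2177]
tool_rot: [[-0.619, 0.785, 0.002], [0.785, 0.619, -0.0], [-0.001, 0.001, -1.0]]
ft_force: [-0.5, -0.5, -1.5]
grip_width: 0.0854
gripper_force: 0.0
```

```bash
python3 - <<'E'
from h import *
im=env.get_image("scene"); W=cloud(im).reshape(-1,3); save(im,"s2.png")
cv2.imwrite("pics/s2c.png",cv2.resize(im["frame"][150:280,190:430,::-1],None,fx=3,fy=3))
for g in((.469,.073),(.4775,.1464),(.616,-.02)):
    q=W[(np.hypot(*(W[:,:2]-g).T)<.03)&(W[:,2]>.083)&(W[:,2]<.17)]
    print(len(q),np.round(np.percentile(q[:,2],[10,50,90]),3),(q[:,:2].min(0)+q[:,:2].max(0))/2)
E
python3 g.py .6155 -.0205 .215 -96.75
```

```text
226 [0.087 0.098 0.101] [0.47122284 0.07405841]
227 [0.087 0.098 0.101] [0.47882438 0.14404953]
345 [0.112 0.116 0.153] [ 0.61729171 -0.01947954]
t 15.15 pos [0.4686 0.0739 0.2166] shift cm [-16.51   5.69   0.14] turn [-6.0000e-02  3.0000e-02  1.3502e+02] w 0.08589608465103407 0.0
```

View pics/s2c.png

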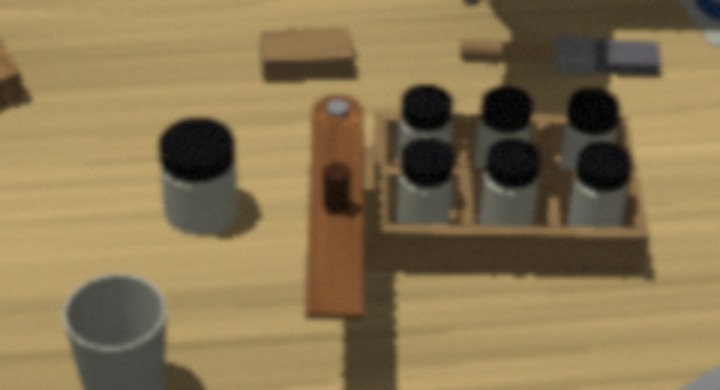

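The view shows all six pots standing in the crate, with the new ones at about (427,110) and (507,115). The peg is at about (337,190) and the keeper is open. Moving over the peg.

Request:
jog_arm(targets=[[-16.5,5.7,0,0,0,60],[-16.5,5.7,0,0,0,60],[-16.5,5.7,0,0,0,60],[-16.5,5.7,0,0,0,60],[-16.5,5.7,0,0,0,60],[-16.5,5.7,0,0,0,60],[-16.5,5.7,0,0,0,60],[-16.5,5.7,0,0,0,60]])

```text
time_s: 15.82
position: [0.6156, -0.0206, 0.2146]
tool_rot: [[0.332, 0.943, -0.004], [0.943, -0.332, 0.001], [-0.0, -0.004, -1.0]]
ft_force: [0.4, 0.8, 1.0]
grip_width: 0.0855
gripper_force: 0.0
```

```bash
python3 g.py .6155 -.0205 .215 -96.75
```

```text
t 15.8167 pos [ 0.6156 -0.0206  0.2146] shift cm [ 0.01 -0.01 -0.04] turn [-0.19  0.19 77.35] w 0.08549230099509285 0.0
```

Request:
jog_arm(targets=[[0,0,0,0,0,77.3],[0,0,0,0,0,77.3],[0,0,0,0,0,77.3],[0,0,0,0,0,77.3],[0,0,0,0,0,77.3],[0,0,0,0,0,77.3],[0,0,0,0,0,77.3],[0,0,0,0,0,77.3]])

```text
time_s: 16.48
position: [0.6154, -0.0203, 0.2149]
tool_rot: [[0.973, 0.231, -0.004], [0.231, -0.973, 0.001], [-0.004, -0.002, -1.0]]
ft_force: [0.3, 1.0, -0.1]
grip_width: 0.0853
gripper_force: 0.0
```

Request:
jog_arm(targets=[[0,0,0,0,0,20],[0,0,0,0,0,20],[0,0,0,0,0,20],[0,0,0,0,0,20],[0,0,0,0,0,20]])

```text
time_s: 16.9
position: [0.6156, -0.0203, 0.2156]
tool_rot: [[0.994, -0.107, -0.003], [-0.107, -0.994, 0.001], [-0.003, -0.0, -1.0]]
ft_force: [-0.0, -0.4, 0.2]
grip_width: 0.0856
gripper_force: 0.0
```

```bash
python3 g.py .6155 -.0205 .128 -96.75; python3 - <<'E'
from h import *
im=env.get_image("wrist"); W=cloud(im).reshape(-1,3)
q=W[(np.hypot(*(W[:,:2]-(.616,-.02)).T)<.03)&(W[:,2]>.146)&(W[:,2]<.165)]
print(len(q), cv2.minEnclosingCircle(q[:,:2].astype(np.float32)))
E
```

```text
t 16.9 pos [ 0.6156 -0.0203  0.2156] shift cm [0.02 0.02 8.76] turn [-0.02  0.16  0.61] w 0.08559438774430521 0.0
897 ((0.614232063293457, -0.020784655585885048), 0.010993839241564274)
```

Request:
jog_arm(targets=[[0,0,3,0,0,0.6],[0,0,5.5,0,0,0.6],[0,0,7.5,0,0,0.6],[0,0,8.3,0,0,0.6],[0,0,8.3,0,0,0.6],[0,0,8.3,0,0,0.6]])

```text
time_s: 17.45
position: [0.6162, -0.0204, 0.1347]
tool_rot: [[0.993, -0.119, 0.0], [-0.119, -0.993, -0.0], [0.0, 0.0, -1.0]]
ft_force: [0.6, -0.0, -0.2]
grip_width: 0.0854
gripper_force: 0.0
```

Request:
jog_arm(targets=[[0,0,0,0,0,0],[0,0,0,0,0,0],[0,0,0,0,0,0],[0,0,0,0,0,0],[0,0,0,0,0,0],[0,0,0,0,0,0],[0,0,0,0,0,0],[0,0,0,0,0,0]], hand=0, newtons=25)

```text
time_s: 18.12
position: [0.616, -0.0204, 0.1346]
tool_rot: [[0.993, -0.12, 0.001], [-0.12, -0.993, -0.0], [0.001, 0.0, -1.0]]
ft_force: [-0.9, 0.2, 4.1]
grip_width: 0.0206
gripper_force: 25.8
```

```bash
python3 g.py .6155 -.0205 .128 -96.75; python3 - <<'E'
# arc in tool frame: tool x ~ radial, tool y ~ -tangent; r=12cm
import numpy as np
for d in range(0,95,6):
    a=np.radians(d); print([round(12*(np.cos(a)-1),2),round(-12*np.sin(a),2),0,0,0,-d])
E
```

```text
t 18.1167 pos [ 0.616  -0.0204  0.1346] shift cm [-0.05  0.02  0.66] turn [ 0.   -0.03 -0.16] w 0.020586692675531336 25.796142518520355
[np.float64(0.0), np.float64(-0.0), 0, 0, 0, 0]
[np.float64(-0.07), np.float64(-1.25), 0, 0, 0, -6]
[np.float64(-0.26), np.float64(-2.49), 0, 0, 0, -12]
[np.float64(-0.59), np.float64(-3.71), 0, 0, 0, -18]
[np.float64(-1.04), np.float64(-4.88), 0, 0, 0, -24]
[np.float64(-1.61), np.float64(-6.0), 0, 0, 0, -30]
[np.float64(-2.29), np.float64(-7.05), 0, 0, 0, -36]
[np.float64(-3.08), np.float64(-8.03), 0, 0, 0, -42]
[np.float64(-3.97), np.float64(-8.92), 0, 0, 0, -48]
[np.float64(-4.95), np.float64(-9.71), 0, 0, 0, -54]
[np.float64(-6.0), np.float64(-10.39), 0, 0, 0, -60]
[np.float64(-7.12), np.float64(-10.96), 0, 0, 0, -66]
[np.float64(-8.29), np.float64(-11.41), 0, 0, 0, -72]
[np.float64(-9.51), np.float64(-11.74), 0, 0, 0, -78]
[np.float64(-10.75), np.float64(-11.93), 0, 0, 0, -84]
[np.float64(-12.0), np.float64(-12.0), 0, 0, 0, -90]
```

Request:
jog_arm(targets=[[-0.07,-1.25,0,0,0,-6],[-0.26,-2.49,0,0,0,-12],[-0.59,-3.71,0,0,0,-18],[-1.04,-4.88,0,0,0,-24],[-1.61,-6,0,0,0,-30],[-2.29,-7.05,0,0,0,-36],[-3.08,-8.03,0,0,0,-42],[-3.08,-8.03,0,0,0,-42]])

```text
time_s: 18.78
position: [0.594, 0.0648, 0.1347]
tool_rot: [[0.815, 0.58, -0.0], [0.58, -0.815, 0.001], [0.0, -0.001, -1.0]]
ft_force: [-0.9, 1.1, 3.1]
grip_width: 0.0211
gripper_force: 25.8
```

```bash
python3 g.py .5105 .1122 .1346 -6.75
```

```text
t 18.7833 pos [0.594  0.0648 0.1347] shift cm [-4.06 -8.7   0.01] turn [-4.000e-02 -2.000e-02 -4.782e+01] w 0.02109547836227588 25.84534227848053
```

Request:
jog_arm(targets=[[-0.07,-1.25,0,0,0,-6],[-0.26,-2.49,0,0,0,-12],[-0.59,-3.71,0,0,0,-18],[-1.04,-4.88,0,0,0,-24],[-1.61,-6,0,0,0,-30],[-2.29,-7.05,0,0,0,-36],[-3.08,-8.03,0,0,0,-42],[-3.97,-8.85,0,0,0,-48]])

```text
time_s: 19.45
position: [0.5121, 0.1144, 0.1346]
tool_rot: [[0.118, 0.993, 0.003], [0.993, -0.118, 0.004], [0.004, 0.002, -1.0]]
ft_force: [0.8, 13.4, 3.5]
grip_width: 0.0209
gripper_force: 25.9
```

Request:
jog_arm(targets=[[0,-0.1,0,0,0,0],[0,-0.2,0,0,0,0],[0,-0.2,0,0,0,0],[0,-0.2,0,0,0,0]])

```text
time_s: 19.78
position: [0.5106, 0.1146, 0.1346]
tool_rot: [[0.123, 0.992, 0.002], [0.992, -0.123, 0.004], [0.004, 0.002, -1.0]]
ft_force: [1.6, 12.1, 3.2]
grip_width: 0.021
gripper_force: 25.9
```

Request:
jog_arm(targets=[[0,-0.2,0,0,0,0],[0,-0.3,0,0,0,0],[0,-0.3,0,0,0,0],[0,-0.3,0,0,0,0]])

```text
time_s: 20.12
position: [0.509, 0.1145, 0.1347]
tool_rot: [[0.123, 0.992, 0.006], [0.992, -0.123, 0.004], [0.004, 0.005, -1.0]]
ft_force: [8.5, 11.2, -0.6]
grip_width: 0.0212
gripper_force: 25.6
```

Force is building at the stop, so I'll release.

Request:
jog_arm(targets=[[0,0,0,0,0,0],[0,0,0,0,0,0],[0,0,0,0,0,0],[0,0,0,0,0,0],[0,0,0,0,0,0]], hand=1)

```text
time_s: 20.53
position: [0.5067, 0.113, 0.1341]
tool_rot: [[0.121, 0.993, -0.0], [0.993, -0.121, -0.0], [-0.0, -0.0, -1.0]]
ft_force: [-0.1, -0.2, 0.0]
grip_width: 0.0799
gripper_force: 0.0
```

Request:
jog_arm(targets=[[0,0,-2,0,0,0],[0,0,-5,0,0,0],[0,0,-8,0,0,0],[0,0,-12,0,0,0],[0,0,-16,0,0,0],[0,0,-16,0,0,0],[0,0,-16,0,0,0]])

```text
time_s: 21.12
position: [0.5072, 0.1131, 0.2961]
tool_rot: [[0.121, 0.993, 0.005], [0.993, -0.121, -0.0], [0.0, 0.004, -1.0]]
ft_force: [0.2, 0.3, -1.6]
grip_width: 0.0854
gripper_force: 0.0
```

```bash
python3 - <<'E'
from h import *
im=env.get_image("scene"); W=cloud(im).reshape(-1,3)
cv2.imwrite("pics/s3c.png",cv2.resize(im["frame"][130:290,190:430,::-1],None,fx=3,fy=3))
q=W[(W[:,2]>.146)&(W[:,2]<.16)&(np.hypot(*(W[:,:2]-(.511,.113)).T)<.04)]; print(len(q),(q[:,:2].min(0)+q[:,:2].max(0))/2)
q=W[(W[:,2]>.110)&(W[:,2]<.12)&(np.hypot(*(W[:,:2]-(.511,.113)).T)<.16)].astype(np.float32)
print(len(q),cv2.fitLine(q[:,:2].copy(),cv2.DIST_HUBER,0,.01,.01).ravel())
for g in((.469,.073),(.4775,.1464),(.487,.22),(.541,.065),(.549,.136),(.56,.212)):
    q=W[(np.hypot(*(W[:,:2]-g).T)<.03)&(W[:,2]>.08)&(W[:,2]<.105)]; print(len(q),np.round(np.percentile(q[:,2],90),3)if len(q)else"")
E
python3 g.py .4 .1 .3 0
```

```text
59 [0.51078532 0.11238697]
1113 [0.11889301 0.99290705 0.5120598  0.10257644]
53 0.101
46 0.101
74 0.102
243 0.101
259 0.101
268 0.101
t 21.1667 pos [0.5066 0.1131 0.2942] shift cm [ -2.59 -10.42  -0.59] turn [ 0.03  0.   -6.94] w 0.0852277257366835 0.0
```

View pics/s3c.png

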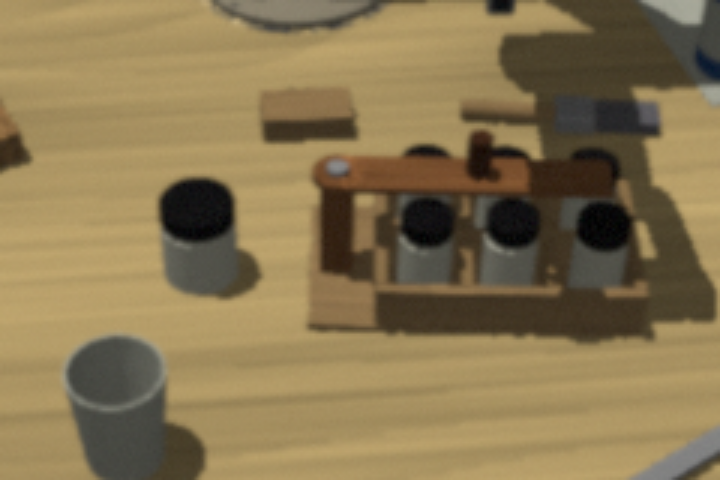

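The keeper lies at 83.2° in world axes, which matches the crate's +y, so it is at its closed stop. All six pots stand under it, and the arm is clear.

```bash
python3 -c "
from rig import env
print(env.close_job())"
```

```text
the job is handed in; nothing more can be done
None
```

I lowered both spare pots onto the pads in the two empty cells and swung the keeper bar to its closed stop. All six pots stand in the crate with the arm clear. The job is handed in at about 21 s of the 67 s allowed; no verdict was returned.

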